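# Set the pen tablet's stand for drawing

### The arm

A 6-joint arm with a two-finger parallel gripper is mounted at the origin on a cart in front of the work surface, level with it; the furniture and walls round the work are solid. World frame = base frame: x ahead of the robot, y to its left, z up, the work surface at z = 0. Lengths are in mm, angles in rad, forces in N, time in s.
With the tool pointing down it reaches from about 350 to 975 mm from the base axis. Payload 7.1 kg.
Tool frame: the origin (TCP) lies between the finger pads; the fingertips stand 17 mm ahead of it and the grasp point (between the pads) lies 2 mm behind it; z points along the fingers, y is the line along which they close (so a half turn about z gives the same grasp; the last joint's range is limited). The gripper opens to 88 mm and grips with 3 to 60 N. Pads are 20 mm wide; open, the fingers measure 115 mm over their backs; the gripper's body (75 mm by 178 mm) begins 61 mm behind the grasp point.
Start: joints at [-1.255, 0.423, 1.63, -0, 1.089, -0.019], TCP at [205.38, -590.275, 239.675] pointing down, gripper open.
Joint ranges: [-3, 3], [-0.9, 2.11], [0.09, 2.58], [-1.31, 4.45], [0.11, 2.69], [-2.54, 2.54]. Speed limits (rad/s): [2.39, 2.39, 3.01, 3.14, 3.14, 3.14].

### API

Orientations are given as a rotation vector (axis times angle).
In Python, from workcell import ctrl gives the robot as it stands.
- The arm moves only by the shell command python3 jog.py 'ROWS' [OPENING]. ROWS is a JSON list of rows, 1 to 5 of them, each of 6 numbers: dx, dy, dz in mm, then a rotation vector rx, ry, rz in rad; each row shifts and turns the commanded pose from where the row before left it, along the tool's axes as they then stand; what a row does not reach is not made up. A row lasts 1/12 s, in which the tool goes at most 41.7 mm and 0.125 rad, less where a joint would pass 70% of its speed; a pose out of reach is approached as far as the arm can. OPENING is the finger opening in mm, set as the command begins (- or left out keeps the last). The fingers move at their own pace and stop on an object; the grip force is fixed at half the most. Time passes only in rows, so rows that do not move let the fingers close. It prints the time, the measured TCP pose, the force, the opening and the grip force at its end.
- ctrl.get_obs(): the state, without advancing time (a new reading comes with each control period).
- ctrl.get_image(name): name is "scene" or "top" or "wrist"; returns a dict with "img" (480x640x3 uint8, red, green, blue), "fx", "fy", "cx", "cy" (pixels), "k1" (the pictures are not rectified: a ray, as slopes to the right and down, at radius r is drawn at 1 + k1 r^2 times it, then the intrinsics apply), "R" (3x3) and "t" (3): a world point X has camera coordinates R X + t. Camera axes: x right, y down, z forward; pixel columns grow to the right and rows downward; lengths in mm; the calibration is good to about 2 mm. A picture is of the moment at which its call begins. There is no depth.
- ctrl.close_job(): hands the job in; it is judged then, once.
The state is a dict: "t": time; "qpos": joint angles; "qvel": joint speeds; "joint_torque": joint torques, N m; "ee_pos": TCP position; "orientation": TCP orientation; "ft_force": force on the tool from outside, world axes, zero at the start; "moment": the same for the moment, N m; "width": finger opening in mm; "grasp_force": force on a finger pad.
Only numpy, scipy, OpenCV 4.12 (cv2) and the standard library are available. Lean on these libraries where they do the work, as an engineer would, in place of code of your own. Each camera call takes 0.05 s, during which the arm holds its last target. There are 200 camera calls.

### The job

Turn the pen tablet on its swivel stand until it squarely faces the chair side of the desk (the long edge on the robot's right), and raise it until the leg behind it has clicked into the fifth of the stand's seven notches, counted from the flattest (about 61 degrees up from the desk). Keep hold of the tablet while you let it down gently, until the leg is seated in the notch and carries it; only then let go. Leave the mug, the ink bottle and the stylus where they are.

Things in the scene. Friction and masses are not known exactly. Their poses are not given: they have to be found in the camera images.
- stand_base: grey round base disc of the tablet stand, 192 mm across, 12.5 mm high, fixed to the desk; origin on the swivel axis at desk height, z up. Its yaw plus joint swivel is the heading of the turning upper part, whose own frame (x from the tablet's lower edge to the rear, y along the lower edge, z up) has the same origin; the tablet faces that frame's -x
- swivel (a joint): turn of the upper part on its base about the vertical, rad, counter-clockwise from above positive; turns against friction of about 0.22 N m and stays where it is left; stops at -1.3 and 1.3
- tilt (a joint): tablet's angle above the desk, rad: 0.77, 0.85, 0.93, 1.00, 1.07, 1.13, 1.195 with the leg in notch 1 to 7; stop at 1.27. Lifting drags the leg's foot over saw teeth towards the hinge; it clicks into a notch 0.01 to 0.03 past that notch's angle (fifth 1.085, sixth 1.155). Let down after one click and before the next, it seats there; it cannot go back. Lifting takes about 3 N at the top edge
- prop (a joint): fold angle of the leg, rad, which gravity and a light spring press on the saw-tooth rack: angle between leg and the tablet's upper half; twice the tilt when seated in any notch
- top_edge (a point): middle of the tablet's upper edge, halfway through its thickness, 200 mm from the hinge line; tablet and its backplate are together 14 mm thick there, free for gripping within 120 mm to either side of the middle. z is square to the tablet out of its drawing side, x from the hinge to the upper edge, y along the edge. The tablet is 352 mm wide, the backplate 260 mm
- panel_hinge (a point): point on the tilt axis, midway along it, 85 mm in front of the swivel axis and 34 mm above the desk; axes x, y, z of the turning part (y along the tilt axis, -x the way the tablet faces). The middle plane of tablet and backplate lies 15 mm off this axis, on the drawing side
- leg_foot (a point): middle of the round foot bar (7 mm thick) of the leg; the leg turns on the back of the tablet 120 mm up from the hinge and is 120 mm long
- notch_5 (a point): where the middle of the foot bar lies when seated in the fifth notch from the rear (flattest setting), 116 mm behind the hinge; notches are 14 mm apart, the seventh is nearest the hinge
- chair_edge (a point): point (unmarked) on the desk's long edge on the chair side (robot's right); its x runs along that edge, parallel to world x, and -y points off the desk to the chair. Squarely facing means the hinge line runs along this edge and the tablet faces -y
- mug: white dotted mug, 82 mm wide, 117 mm with the handle, 91 mm high; origin under its middle; a bystander
- ink_bottle: small black ink bottle with green cap, 36 mm wide, 61 mm high; origin under its middle; a bystander
- stylus: black stylus, 155 mm long, 13 mm thick, lying on the desk; origin under its middle, y along it; a bystander

How it is judged:
By the outcome, as a careful person would: the job done as asked, in the order asked, and still so for the second after the job is handed in, with the robot touching nothing.
It also fails if it takes over 48 s, if anything falls off the work surface, if the arm or the gripper's body presses on something with over 40 N, if the wrist force passes 120 N, or if a joint passes its speed limit or range.

## Working session

There is one attempt and no reset: what is moved stays moved. The work goes in short steps, Python scripts to look and compute and a shell command to move; the robot and the scene stay as the last step left them, time stands still between calls to the robot, and variables do not carry over. Pictures are saved under pics/ and viewed, at most 10 in all, crops included, and the job is handed in when it is done.

```bash
ls; mkdir -p pics
python3 - <<'E'
from workcell import ctrl
import cv2
for n in ("scene","top"):
    d=ctrl.get_image(n); cv2.imwrite(f"pics/{n}0.png",d["img"][:,:,::-1])
    print(n,d["fx"],d["cx"],d["cy"],d["k1"],d["R"],d["t"])
E
```

```text
(no output)
```

View pics/scene0.png

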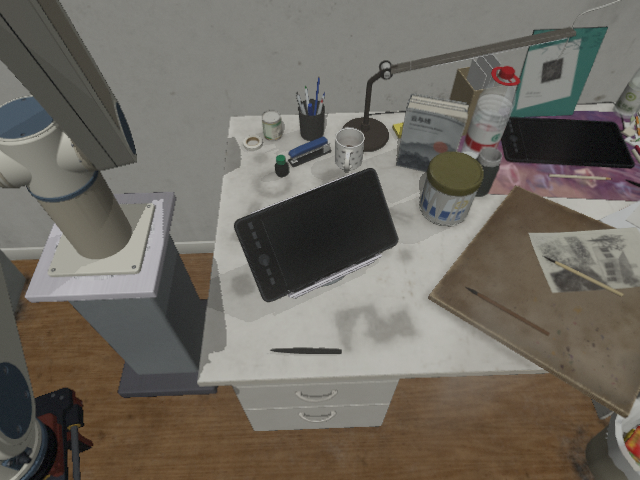

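View pics/top0.png

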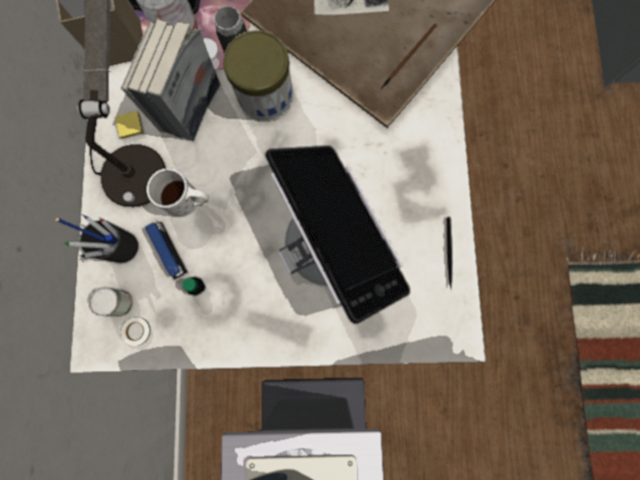

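The scene view shows the tablet (corners about 235,222 / 378,170 / 397,240 / 268,300). In the top view its corners are about 268,152 / 332,148 / 408,275 / 352,318. It is turned roughly 30° counter-clockwise from facing the chair. The mug (170,192), ink bottle (192,285) and stylus (448,250) stand clear of it in the top view. Next I'll measure the corners in both views.

```bash
cat > h.py <<'E'
import numpy as np, cv2
from workcell import ctrl
from scipy.optimize import least_squares
def ray(d,uv):
    K=np.array([[d["fx"],0,d["cx"]],[0,d["fy"],d["cy"]],[0,0,1]])
    p=cv2.undistortPoints(np.array(uv,float).reshape(-1,1,2),K,np.array([d["k1"],0,0,0.]))[:,0]
    v=np.c_[p,np.ones(len(p))]@d["R"]; return -d["R"].T@d["t"], v/np.linalg.norm(v,axis=1)[:,None]
def onz(d,uv,z):
    o,v=ray(d,uv); return o+v*((z-o[2])/v[:,2])[:,None]
def tri(o1,a,o2,b):
    s=np.linalg.lstsq(np.c_[a,-b],o2-o1,rcond=None)[0]
    p,q=o1+s[0]*a,o2+s[1]*b; return (p+q)/2,np.linalg.norm(p-q)
def quad(d,seed,thr=70):
    """corners of the dark tablet: blob round seed, 4 side lines fitted and intersected"""
    g=cv2.cvtColor(d["img"],cv2.COLOR_RGB2GRAY)
    m=cv2.morphologyEx((g<thr).astype(np.uint8),cv2.MORPH_OPEN,np.ones((7,7)))
    lab=cv2.connectedComponents(m)[1]; m=(lab==lab[seed[1],seed[0]]).astype(np.uint8)
    h=cv2.convexHull(max(cv2.findContours(m,0,1)[0],key=cv2.contourArea))
    c=max(cv2.findContours(m,0,1)[0],key=cv2.contourArea)[:,0].astype(float)
    q=cv2.approxPolyN(h,4,ensure_convex=True).reshape(4,2).astype(float)
    L=[]
    for i in range(4):
        a,b=q[i],q[(i+1)%4]; u=(b-a)/np.linalg.norm(b-a); s=(c-a)@u/np.linalg.norm(b-a); e=np.abs((c-a)@[-u[1],u[0]])
        k=c[(s>.15)&(s<.85)&(e<5)]; vx,vy,x,y=cv2.fitLine(k.astype(np.float32),cv2.DIST_HUBER,0,.01,.01).ravel()
        L.append(np.cross([x,y,1],[x+vx,y+vy,1]))
    P=[np.cross(L[i-1],L[i]) for i in range(4)]
    return np.array([p[:2]/p[2] for p in P])
E
python3 - <<'E'
from h import *
s=ctrl.get_image("scene"); t=ctrl.get_image("top")
def order(q,ref): return np.array([q[np.argmin(np.linalg.norm(q-r,axis=1))] for r in np.array(ref)])
# order: upper-near(robot), upper-far, lower-far, lower-near
qs=order(quad(s,(320,230)),[(235,222),(378,170),(397,240),(268,300)])
qt=order(quad(t,(325,220)),[(352,318),(268,152),(332,148),(408,275)])
print(qs.round(1).tolist(),qt.round(1).tolist())
o1,a=ray(s,qs);o2,b=ray(t,qt)
P=[]
for i in range(4):
    p,e=tri(o1,a[i],o2,b[i]);P.append(p);print(p.round(1),round(e,1))
P=np.array(P)
print([np.linalg.norm(P[i]-P[(i+1)%4]).round(1) for i in range(4)])
print(ctrl.get_obs()["t"])
# base disc / colour hints: grey in top view
E
```

```text
[[232.1, 221.7], [373.1, 166.4], [398.9, 243.6], [264.8, 303.5]] [[352.8, 325.0], [263.0, 149.9], [332.3, 146.4], [411.0, 291.1]]
[ 362.7 -104.   182.3] 0.7
[678.5  45.7 182.5] 1.5
[736.6 -82.8  49.4] 1.2
[ 423.5 -230.1   50.3] 3.1
[np.float64(349.5), np.float64(193.9), np.float64(346.0), np.float64(192.4)]
0.2
```

```bash
cat >> h.py <<'E'
from scipy.spatial.transform import Rotation as Ro
AX=np.array([541.2,-72.8]); H0=2.012
def tab(h,th,u=200.,w=0.,v=0.):
    """point u up the mid plane from hinge, w along edge, v along normal; tablet axes (up, y, n)"""
    x=np.array([np.cos(h),np.sin(h),0]); y=np.array([-np.sin(h),np.cos(h),0]); z=np.array([0,0,1.])
    up=x*np.cos(th)+z*np.sin(th); n=-x*np.sin(th)+z*np.cos(th)
    return np.r_[AX,34]-85*x+u*up+w*y+(15+v)*n, up,y,n
def tool(h,th,u,w=0,sg=1,lean=0,v=0.):
    p,up,y,n=tab(h,th,u,w,v); tz=-up*np.cos(lean)+y*np.sin(lean); ty=sg*n
    return p,Ro.from_matrix(np.c_[np.cross(ty,tz),ty,tz])
def cur():
    o=ctrl.get_obs(); return np.array(o["ee_pos"]),Ro.from_rotvec(o["orientation"]),o
def row(p0,R0,p1,R1,N):
    r=(R0.inv()*R1).as_rotvec()/N
    M=sum(Ro.from_rotvec(r*k).as_matrix() for k in range(N))
    d=np.linalg.solve(M,R0.inv().apply(p1-p0)); return np.r_[d.round(1),r.round(4)]
def path(p,R,rw,N):
    for k in range(N): p=p+R.apply(rw[:3]); R=R*Ro.from_rotvec(rw[3:])
    return p,R
E
python3 - <<'E'
from h import *
p,R,o=cur(); print(o["orientation"],R.as_matrix().round(3).tolist(),o["ft_force"])
q=o["qpos"]
W=lambda q:Ro.from_euler('ZYZYZ',[q[0],q[1]+q[2],q[3],q[4],q[5]])
C=W(q).inv()*R; print("C",C.as_rotvec().round(3))
def q456(q1,phi,Rt):
    return (Ro.from_euler('ZY',[q1,phi]).inv()*Rt*C.inv()).as_euler('ZYZ')
for sg in(1,-1):
  for lean in (0,.2,-.2):
    for h,th,q1,phi in((H0,.77,.285,2.46),(np.pi/2,.77,.28,2.36),(np.pi/2,1.1,.06,2.21)):
      pt,Rt=tool(h,th,192,0,sg,lean); print(sg,lean,pt.round(0),q456(q1,phi,Rt).round(2))
E
```

```text
[-3.09678176e+00 -5.23336971e-01  2.50882492e-04] [[0.944, 0.329, -0.0], [0.329, -0.944, 0.001], [-0.0, -0.001, -1.0]] [-0.84068772  1.2674872  -0.93439564]Traceback (most recent call last):
  File "<stdin>", line 5, in <module>
  File "<stdin>", line 4, in <lambda>
  File "scipy/spatial/transform/_rotation.pyx", line 1413, in scipy.spatial.transform._rotation.Rotation.from_euler
ValueError: Expected axis specification to be a non-empty string of upto 3 characters, got ZYZYZ
```

Run:
```python
from h import *
p,R,o=cur()
q=o["qpos"]
W=lambda q:Ro.from_euler('ZYZ',[q[0],q[1]+q[2],q[3]])*Ro.from_euler('YZ',[q[4],q[5]])
C=W(q).inv()*R; print("C",C.as_rotvec().round(3))
def q456(q1,phi,Rt):
    return (Ro.from_euler('ZY',[q1,phi]).inv()*Rt*C.inv()).as_euler('ZYZ')
for sg in(1,-1):
  for lean in (0,.2,-.2):
    for h,th,q1,phi in((H0,.77,.285,2.46),(np.pi/2,.77,.28,2.36),(np.pi/2,1.1,.06,2.21)):
      pt,Rt=tool(h,th,192,0,sg,lean); print(sg,lean,pt.round(0),q456(q1,phi,Rt).round(2))
```

```text
C [-0.     0.     1.571]
1 0 [523. -34. 178.] [-1.11  0.91  2.24]
1 0 [541. -30. 178.] [-0.83  1.21  2.33]
1 0 [541. -84. 212.] [-0.55  1.04  1.94]
1 0.2 [523. -34. 178.] [-0.97  1.08  2.16]
1 0.2 [541. -30. 178.] [-0.69  1.36  2.29]
1 0.2 [541. -84. 212.] [-0.48  1.22  1.91]
1 -0.2 [523. -34. 178.] [-1.29  0.76  2.36]
1 -0.2 [541. -30. 178.] [-0.99  1.07  2.4 ]
1 -0.2 [541. -84. 212.] [-0.65  0.85  2.  ]
-1 0 [523. -34. 178.] [-1.11  0.91 -0.9 ]
-1 0 [541. -30. 178.] [-0.83  1.21 -0.81]
-1 0 [541. -84. 212.] [-0.55  1.04 -1.2 ]
-1 0.2 [523. -34. 178.] [-0.97  1.08 -0.98]
-1 0.2 [541. -30. 178.] [-0.69  1.36 -0.85]
-1 0.2 [541. -84. 212.] [-0.48  1.22 -1.23]
-1 -0.2 [523. -34. 178.] [-1.29  0.76 -0.78]
-1 -0.2 [541. -30. 178.] [-0.99  1.07 -0.74]
-1 -0.2 [541. -84. 212.] [-0.65  0.85 -1.14]
```

```bash
cat >> h.py <<'E'
from scipy.spatial.transform import Slerp
C=Ro.from_rotvec([0,0,np.pi/2])
LL=[482,482,275,250]
def ik(p,R):
    L1,L2,zs,L6=LL; w=p-L6*R.apply([0,0,1]); r=np.hypot(w[0],w[1]); dz=w[2]-zs; D=np.hypot(r,dz)
    q3=np.pi-np.arccos((L1*L1+L2*L2-D*D)/(2*L1*L2)); q2=np.arctan2(r,dz)-np.arctan2(L2*np.sin(q3),L1+L2*np.cos(q3)); q1=np.arctan2(w[1],w[0])
    return np.r_[q1,q2,q3,(Ro.from_euler('ZY',[q1,q2+q3]).inv()*R*C.inv()).as_euler('ZYZ')]
E
python3 - <<'E'
from h import *
p,R,o=cur(); print(ik(p,R).round(3))
for lean in(0,.2,-.2):
    g,G=tool(H0,.77,192,0,-1,lean); t=G.apply([0,0,1]); a=g-80*t
    w=np.array([360,-230,400.]); Wr=Slerp([0,1],Ro.concatenate([R,G]))(.5)
    print(lean,"rot",(R.inv()*G).magnitude().round(2),"pre",ik(a,G).round(2),"grasp",g.round(1),ik(g,G).round(2))
    for h,th in((1.8,.77),(np.pi/2,.77),(np.pi/2,1.1)): print(ik(*tool(h,th,192,0,-1,lean)).round(2))
    print("row1 x14",row(p,R,w,Wr,14).tolist(),"row2 x14",row(w,Wr,a,G,14).tolist(), ik(w,Wr).round(2))
    print([path(w,Wr,row(w,Wr,a,G,14),k)[0].round(0).tolist() for k in(4,8,11,14)])
E
```

```text
[-1.236  0.425  1.632 -0.     1.086  0.   ]Traceback (most recent call last):
  File "<stdin>", line 6, in <module>
AttributeError: 'float' object has no attribute 'round'
```

Run:
```python
from h import *
p,R,o=cur()
for lean in(0,.2,-.2):
    g,G=tool(H0,.77,192,0,-1,lean); t=G.apply([0,0,1]); a=g-80*t
    w=np.array([360,-230,400.]); Wr=Slerp([0,1],Ro.concatenate([R,G]))(.5)
    print(lean,"rot",round((R.inv()*G).magnitude(),2),"pre",ik(a,G).round(2),"grasp",g.round(1),ik(g,G).round(2))
    for h,th in((1.8,.77),(np.pi/2,.77),(np.pi/2,1.1)): print(ik(*tool(h,th,192,0,-1,lean)).round(2))
    print("row1 x14",row(p,R,w,Wr,14).tolist(),"row2 x14",row(w,Wr,a,G,14).tolist(), ik(w,Wr).round(2))
    print([path(w,Wr,row(w,Wr,a,G,14),k)[0].round(0).tolist() for k in(4,8,11,14)])
```

```text
0 rot 3.04 pre [ 0.4   0.24  2.11 -0.98  1.04 -0.98] grasp [523.1 -34.5 178.4] [ 0.28  0.34  2.12 -1.12  0.91 -0.9 ]
[ 0.28  0.42  2.01 -0.97  1.05 -0.86]
[ 0.27  0.49  1.88 -0.84  1.19 -0.8 ]
[ 0.05  0.34  1.89 -0.56  1.02 -1.19]
row1 x14 [5.4, -31.1, -6.7, 0.0023, 0.0424, 0.1001] row2 x14 [-24.8, 1.0, 6.6, 0.0023, 0.0424, 0.1001] [-0.67 -0.35  2.16  0.24  0.83  1.89]
[[351.0, -148.0, 340.0], [384.0, -67.0, 288.0], [433.0, -17.0, 257.0], [498.0, 17.0, 235.0]]
0.2 rot 3.12 pre [ 0.4   0.35  1.95 -0.85  1.23 -1.06] grasp [523.1 -34.5 178.4] [ 0.29  0.43  2.   -0.96  1.09 -1.01]
[ 0.27  0.5   1.89 -0.83  1.23 -0.96]
[ 0.24  0.57  1.76 -0.71  1.36 -0.89]
[ 0.05  0.43  1.77 -0.48  1.23 -1.25]
row1 x14 [5.3, -30.6, -8.3, -0.0079, 0.0438, 0.1022] row2 x14 [-26.7, -0.4, 3.0, -0.0079, 0.0438, 0.1022] [-0.56 -0.37  2.18 -0.01  0.77  2.15]
[[351.0, -141.0, 342.0], [389.0, -57.0, 288.0], [443.0, -7.0, 256.0], [514.0, 24.0, 233.0]]
-0.2 rot 2.97 pre [ 0.38  0.13  2.25 -1.16  0.85 -0.86] grasp [523.1 -34.5 178.4] [ 0.25  0.28  2.23 -1.36  0.73 -0.72]
[ 0.28  0.35  2.13 -1.18  0.88 -0.7 ]
[ 0.29  0.42  2.01 -1.02  1.03 -0.67]
[ 0.05  0.26  2.01 -0.69  0.8  -1.09]
row1 x14 [5.6, -31.4, -5.3, 0.012, 0.0407, 0.0971] row2 x14 [-22.5, 2.4, 9.9, 0.012, 0.0407, 0.0971] [-0.76 -0.31  2.14  0.43  0.92  1.68]
[[351.0, -154.0, 338.0], [380.0, -77.0, 286.0], [425.0, -27.0, 255.0], [485.0, 10.0, 233.0]]
```

```bash
cat >> h.py <<'E'
def fk(q):
    L1,L2,zs,L6=LL; R=Ro.from_euler('ZYZ',[q[0],q[1]+q[2],q[3]])*Ro.from_euler('YZ',[q[4],q[5]])*C
    r=L1*np.sin(q[1])+L2*np.sin(q[1]+q[2]); z=zs+L1*np.cos(q[1])+L2*np.cos(q[1]+q[2])
    return np.array([r*np.cos(q[0]),r*np.sin(q[0]),z])+L6*R.apply([0,0,1]),R
E
python3 - <<'E'
from h import *
p,R,o=cur(); g,G=tool(H0,.77,192,0,-1,.2); a=g-80*G.apply([0,0,1])
q0,q1=ik(p,R),ik(a,G)
P,Q=p,R
for f in(.25,.5,.75,1):
    q=q0+f*(q1-q0)
    if f<1: q[1]-=.2*np.sin(np.pi*f); 
    w,Wr=fk(q); N=int(np.ceil(max(np.linalg.norm(w-P)/38,(Q.inv()*Wr).magnitude()/.115)))
    r=row(P,Q,w,Wr,N); P,Q=path(P,Q,r,N); print(f,w.round(0),Q.apply([0,0,1]).round(2),N,r.tolist())
E
```

```text
0.25 [ 359. -460.  304.] [-0.11 -0.17 -0.98] 7 [28.5, -1.0, -11.8, -0.0082, -0.028, -0.1086]
0.5 [ 456. -307.  325.] [-0.12 -0.36 -0.92] 7 [22.6, 10.1, -10.2, 0.0, -0.0298, -0.1066]
0.75 [ 509. -144.  293.] [-0.07 -0.56 -0.83] 7 [14.5, 19.6, -7.4, 0.0144, -0.0296, -0.1091]
1 [513.  23. 233.] [ 0.12 -0.72 -0.68] 8 [2.2, 21.3, -8.1, 0.0264, -0.0264, -0.0974]
```

```bash
cat > plan.py <<'E'
from h import *
p,R,o=cur(); g,G=tool(H0,.77,192,0,-1,.2); a=g-110*G.apply([0,0,1])
q0,q1=ik(p,R),ik(a,G); print(q1.round(2))
P,Q=p,R
for f in(.25,.5,.75,1):
    q=q0+f*(q1-q0)
    if f<1: q[1]-=.33*np.sin(np.pi*f); 
    w,Wr=fk(q); N=int(np.ceil(max(np.linalg.norm(w-P)/38,(Q.inv()*Wr).magnitude()/.115)))
    r=row(P,Q,w,Wr,N); P,Q=path(P,Q,r,N); print(f,w.round(0),Q.apply([0,0,1]).round(2),N,r.tolist(),[path(*(path(P,Q,r,0)),r,0)[0].round(0).tolist()])
E
python3 plan.py
```

```text
[ 0.44  0.33  1.93 -0.82  1.29 -1.08]
0.25 [ 360. -451.  363.] [-0.04 -0.23 -0.97] 7 [28.7, -1.1, -20.5, -0.0214, -0.0267, -0.1084] [[360.0, -451.0, 363.0]]
0.5 [ 449. -290.  405.] [-0.01 -0.4  -0.92] 7 [22.3, 9.3, -13.3, -0.0074, -0.0259, -0.1051] [[449.0, -290.0, 404.0]]
0.75 [ 505. -127.  354.] [ 0.01 -0.55 -0.84] 7 [15.6, 20.7, -4.7, 0.013, -0.0211, -0.1113] [[505.0, -127.0, 354.0]]
1 [510.  45. 253.] [ 0.12 -0.72 -0.68] 8 [3.1, 25.1, -4.1, 0.0284, -0.0173, -0.1039] [[510.0, 45.0, 254.0]]
```

```bash
python3 jog.py '[[28.7,-1.1,-20.5,-0.021,-0.027,-0.108],[28.7,-1.1,-20.5,-0.021,-0.027,-0.108],[28.7,-1.1,-20.5,-0.021,-0.027,-0.108],[28.7,-1.1,-20.5,-0.021,-0.027,-0.108]]' 50
python3 jog.py '[[28.7,-1.1,-20.5,-0.021,-0.027,-0.108],[28.7,-1.1,-20.5,-0.021,-0.027,-0.108],[28.7,-1.1,-20.5,-0.021,-0.027,-0.108]]'
python3 jog.py '[[22.3,9.3,-13.3,-0.007,-0.026,-0.105],[22.3,9.3,-13.3,-0.007,-0.026,-0.105],[22.3,9.3,-13.3,-0.007,-0.026,-0.105],[22.3,9.3,-13.3,-0.007,-0.026,-0.105]]'
python3 jog.py '[[22.3,9.3,-13.3,-0.007,-0.026,-0.105],[22.3,9.3,-13.3,-0.007,-0.026,-0.105],[22.3,9.3,-13.3,-0.007,-0.026,-0.105]]'
python3 - <<'E'
from h import *
p,R,o=cur(); print(o["t"],p.round(1),R.apply([0,0,1]).round(2),o["qpos"],ik(p,R).round(2))
E
```

```text
t: 0.53
ee_pos: [306.3, -528.3, 317.1]
orientation: [2.813, 1.143, -0.141]
ft_force: [0.9, 0.2, 0.1]
width: 64.8
grasp_force: 0.0
t: 0.78
ee_pos: [361.5, -450.8, 364.2]
orientation: [2.522, 1.546, -0.236]
ft_force: [-0.3, -0.6, 0.8]
width: 50.1
grasp_force: 0.0
t: 1.12
ee_pos: [426.0, -367.2, 392.7]
orientation: [2.101, 2.002, -0.389]
ft_force: [0.2, -0.4, -0.5]
width: 50.3
grasp_force: 0.0
t: 1.37
ee_pos: [451.0, -289.4, 404.5]
orientation: [1.73, 2.282, -0.49]
ft_force: [-0.2, 0.3, -0.5]
width: 50.1
grasp_force: 0.0
1.3667 [ 451.  -289.4  404.5] [-0.01 -0.4  -0.92] [-0.38603977  0.06848261  1.76686111 -0.41799491  1.18864648 -0.52482236] [-0.39  0.05  1.77 -0.42  1.19 -0.54]
```

```bash
python3 jog.py '[[15.6,20.7,-4.7,0.013,-0.021,-0.111],[15.6,20.7,-4.7,0.013,-0.021,-0.111],[15.6,20.7,-4.7,0.013,-0.021,-0.111],[15.6,20.7,-4.7,0.013,-0.021,-0.111]]'
python3 jog.py '[[15.6,20.7,-4.7,0.013,-0.021,-0.111],[15.6,20.7,-4.7,0.013,-0.021,-0.111],[15.6,20.7,-4.7,0.013,-0.021,-0.111]]'
python3 jog.py '[[3.1,25.1,-4.1,0.028,-0.017,-0.104],[3.1,25.1,-4.1,0.028,-0.017,-0.104],[3.1,25.1,-4.1,0.028,-0.017,-0.104],[3.1,25.1,-4.1,0.028,-0.017,-0.104]]'
python3 jog.py '[[3.1,25.1,-4.1,0.028,-0.017,-0.104],[3.1,25.1,-4.1,0.028,-0.017,-0.104],[3.1,25.1,-4.1,0.028,-0.017,-0.104],[3.1,25.1,-4.1,0.028,-0.017,-0.104],[0,0,0,0,0,0]]'
python3 - <<'E'
from h import *
p,R,o=cur(); print(o["t"],p.round(1),R.apply([0,0,1]).round(2),o["qpos"].round(2),ik(p,R).round(2))
g,G=tool(H0,.77,192,0,-1,.2);a=g-60*G.apply([0,0,1]); print(row(p,R,a,G,2).tolist())
w=ctrl.get_image("wrist");t=ctrl.get_image("top");cv2.imwrite("pics/w1.png",np.vstack([w["img"][::1,:,::-1]]));cv2.imwrite("pics/t1.png",t["img"][:,:,::-1])
c=w["fx"],w["R"],w["t"];
def proj(d,X):
    r,_=cv2.Rodrigues(d["R"]);K=np.array([[d["fx"],0,d["cx"]],[0,d["fy"],d["cy"]],[0,0,1]]);return cv2.projectPoints(np.array(X),r,d["t"],K,np.array([d["k1"],0,0,0.]))[0][:,0].round(0)
X=[tab(H0,.77,200,s,v)[0] for s in(-176,0,176) for v in(-7,7)]
print("wrist",proj(w,X).tolist(),"top",proj(t,X).tolist())
E
```

```text
t: 1.7
ee_pos: [499.6, -199.9, 380.9]
orientation: [1.187, 2.611, -0.694]
ft_force: [0.1, -0.3, -0.7]
width: 49.7
grasp_force: 0.0
t: 1.95
ee_pos: [506.9, -126.3, 353.3]
orientation: [0.729, 2.781, -0.828]
ft_force: [1.0, -0.1, -0.6]
width: 49.8
grasp_force: 0.0
t: 2.28
ee_pos: [530.9, -37.7, 309.4]
orientation: [0.127, 2.883, -1.06]
ft_force: [0.6, -0.3, 0.5]
width: 50.0
grasp_force: 0.0
t: 2.7
ee_pos: [509.8, 46.2, 250.4]
orientation: [0.515, -2.816, 1.238]
ft_force: [-0.2, -0.2, 0.0]
width: 50.0
grasp_force: 0.0
2.7 [509.8  46.2 250.4] [ 0.11 -0.72 -0.68] [ 0.47  0.42  1.87 -0.8   1.29 -1.05] [ 0.44  0.34  1.92 -0.82  1.29 -1.09]
[0.2, -1.6, 24.4, 0.0025, -0.0046, 0.005]
wrist [[324.0, 472.0], [305.0, 472.0], [326.0, 244.0], [306.0, 244.0], [328.0, -8.0], [308.0, -8.0]] top [[261.0, 152.0], [265.0, 147.0], [304.0, 236.0], [309.0, 232.0], [350.0, 327.0], [356.0, 325.0]]
```

View pics/w1.png

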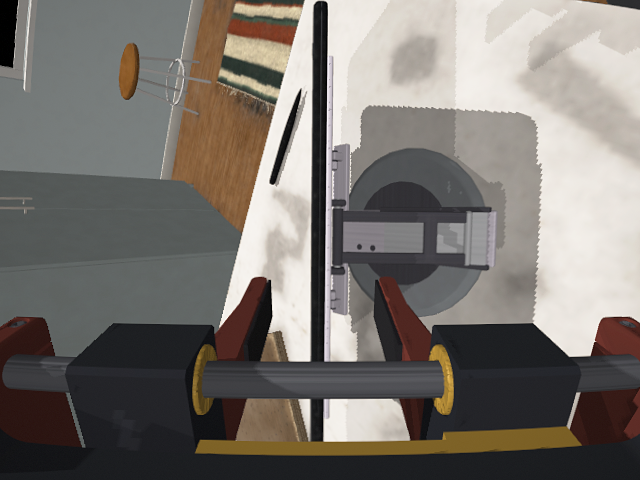

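View pics/t1.png

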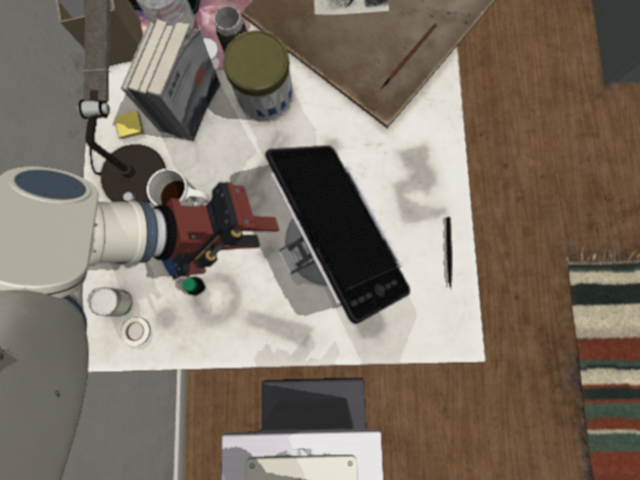

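The wrist view shows the open fingers (tips at columns 268 and 378) straddling the panel, which is edge-on at columns 313–333. The base disc is centred near (417,233). The top view shows the gripper behind the edge, clear of mug and ink. I'll check the swivel axis against the disc.

Run:
```python
from h import *
w=ctrl.get_image("wrist"); p,R,o=cur()
hs=cv2.cvtColor(w["img"],cv2.COLOR_RGB2HSV); print([hs[y,x].tolist() for y,x in((233,470),(165,420),(300,400),(130,500),(190,490),(300,480))])
print(onz(w,[(417,233),(417,148),(417,318),(347,233),(490,233)],12.5).round(1).tolist())
print("axis pred",AX,"leg foot px->z~20",onz(w,[(490,240)],20).round(0))
# edge in wrist view: mid plane col at several rows, on a point 200 up
g=cv2.cvtColor(w["img"],cv2.COLOR_RGB2GRAY)
for y in(60,120,180,240): print(y,g[y,303:342].tolist())
```

```text
[[0, 0, 136], [90, 9, 84], [4, 152, 79], [18, 19, 157], [15, 19, 131], [15, 19, 157]]
[[532.7, -52.2, 12.5], [450.0, -92.7, 12.5], [617.1, -9.7, 12.5], [580.0, -143.1, 12.5], [496.2, 18.0, 12.5]]
axis pred [541.2 -72.8] leg foot px->z~20 [[500.  23.  20.]]
60 [237, 238, 237, 236, 235, 235, 235, 236, 236, 237, 238, 244, 163, 60, 32, 27, 24, 21, 21, 20, 20, 62, 31, 18, 19, 16, 6, 43, 251, 228, 212, 202, 187, 157, 237, 239, 238, 238, 238]
120 [243, 243, 242, 241, 241, 242, 242, 242, 242, 242, 242, 244, 240, 112, 37, 27, 29, 26, 24, 23, 19, 56, 34, 21, 19, 16, 8, 13, 251, 228, 212, 200, 190, 141, 242, 243, 242, 242, 242]
180 [241, 240, 239, 239, 239, 238, 239, 239, 240, 240, 241, 244, 236, 121, 47, 27, 24, 25, 23, 22, 20, 45, 31, 22, 21, 18, 11, 14, 243, 228, 209, 198, 192, 157, 126, 128, 129, 129, 133]
240 [192, 193, 194, 202, 211, 219, 225, 230, 231, 231, 232, 236, 239, 123, 38, 25, 26, 25, 24, 22, 20, 40, 30, 24, 21, 18, 10, 24, 238, 225, 205, 197, 190, 126, 50, 48, 55, 57, 58]
```

```bash
python3 jog.py '[[0,1,36,0,0,0],[0,1,36,0,0,0],[0,0,20,0,0,0],[0,0,14,0,0,0],[0,0,0,0,0,0]]'
python3 jog.py '[[0,0,0,0,0,0],[0,0,0,0,0,0],[0,0,0,0,0,0],[0,0,0,0,0,0]]' 0
python3 jog.py '[[0,0,0,0,0,0],[0,0,0,0,0,0],[0,0,0,0,0,0]]'
python3 - <<'E'
from h import *
p,R,o=cur(); w=ctrl.get_image("wrist");cv2.imwrite("pics/w2.png",w["img"][:,:,::-1]); print(o["moment"],o["qpos"].round(2))
E
```

```text
t: 3.27
ee_pos: [523.0, -33.7, 178.9]
orientation: [0.495, -2.822, 1.238]
ft_force: [0.1, 0.3, -0.4]
width: 49.6
grasp_force: 0.0
t: 3.6
ee_pos: [524.0, -30.3, 180.5]
orientation: [0.502, -2.826, 1.239]
ft_force: [0.7, -0.3, -0.1]
width: 27.0
grasp_force: 0.0
t: 3.85
ee_pos: [523.6, -30.3, 179.8]
orientation: [0.503, -2.825, 1.238]
ft_force: [-1.3, 4.8, 2.5]
width: 13.3
grasp_force: 30.0
[0.68806467 0.17630599 0.04773589] [ 0.33  0.51  1.94 -0.93  1.1  -0.97]
```

View pics/w2.png

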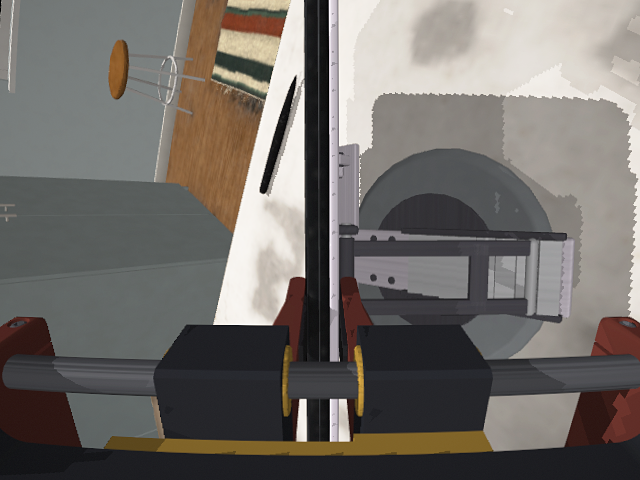

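The fingers hold the upper edge: the panel sits between the pads at columns 305–340 and the opening reads 13.3 mm. Next I'll plan the swivel.

```bash
cat >> h.py <<'E'
AX=np.array([541.2,-71.])
def ht():
    p,R,o=cur(); y=R.apply([0,1,0]); return np.arctan2(y[1],y[0]),np.arctan2(-np.hypot(y[0],y[1])*-1,-y[2])
def swing(a,N):
    p,R,o=cur(); c=np.r_[AX,0]; Z=Ro.from_rotvec([0,0,a]); return row(p,R,c+Z.apply(p-c),Z*R,N)
def lift(a,N):
    """turn about the tilt axis; a>0 raises; heading from tool"""
    p,R,o=cur(); h=np.pi/2; x=np.array([np.cos(h),np.sin(h),0]); y=np.array([-np.sin(h),np.cos(h),0])
    c=np.r_[AX,34]-85*x; Z=Ro.from_rotvec(-a*y); return row(p,R,c+Z.apply(p-c),Z*R,N)
E
python3 - <<'E'
from h import *
print(ht()); r=swing(-.4415,9); print(r.tolist())
p,R,o=cur(); P,Q=path(p,R,r,9); print(P,ik(P,Q).round(2))
E
```

```text
(np.float64(2.0090913898062537), np.float64(0.7761814415675883))
[-2.1, -0.1, -0.4, -0.007, 0.035, 0.0336]
[542.29958695 -26.59330501 180.15817438] [ 0.24  0.57  1.75 -0.7   1.37 -0.9 ]
```

```bash
python3 jog.py '[[-2.1,-0.1,-0.4,-0.007,0.035,0.0336],[-2.1,-0.1,-0.4,-0.007,0.035,0.0336],[-2.1,-0.1,-0.4,-0.007,0.035,0.0336]]'
python3 jog.py '[[-2.1,-0.1,-0.4,-0.007,0.035,0.0336],[-2.1,-0.1,-0.4,-0.007,0.035,0.0336],[-2.1,-0.1,-0.4,-0.007,0.035,0.0336]]'
python3 jog.py '[[-2.1,-0.1,-0.4,-0.007,0.035,0.0336],[-2.1,-0.1,-0.4,-0.007,0.035,0.0336],[-2.1,-0.1,-0.4,-0.007,0.035,0.0336],[0,0,0,0,0,0],[0,0,0,0,0,0]]'
cat > m.py <<'E'
from h import *
def order(q,ref): return np.array([q[np.argmin(np.linalg.norm(q-r,axis=1))] for r in np.array(ref)])
def lineabs(d,seed,name):
    return quad(d,seed)
print("tool",ht(),cur()[2]["moment"].round(2),cur()[2]["ft_force"].round(1))
for n in("top","scene"):
    d=ctrl.get_image(n);cv2.imwrite(f"pics/{n}_{cur()[2]['t']:.2f}.png",d["img"][:,:,::-1])
    try: print(n,quad(d,(345,230) if n=="top" else (320,240)).round(1).tolist())
    except Exception as e: print(n,e)
E
python3 m.py; ls pics
```

```text
t: 4.15
ee_pos: [529.2, -28.5, 179.7]
orientation: [0.286, -2.801, 1.211]
ft_force: [-0.4, 0.4, -1.0]
width: 13.2
grasp_force: 30.0
t: 4.4
ee_pos: [535.3, -27.5, 179.6]
orientation: [0.077, -2.764, 1.178]
ft_force: [-0.3, -1.1, -2.7]
width: 13.3
grasp_force: 30.0
t: 4.82
ee_pos: [541.8, -27.4, 179.4]
orientation: [-0.121, -2.717, 1.141]
ft_force: [-0.1, -0.0, -2.6]
width: 13.4
grasp_force: 30.0
tool (np.float64(1.569108876654151), np.float64(0.7756752972354704)) [ 0.66 -0.2  -0.26] [-0.1 -0.  -2.6]
top [[380.5, 323.0], [339.5, 323.0], [193.6, 196.9], [367.8, 100.4]]
scene [[393.0, 274.0], [240.5, 277.7], [235.7, 193.9], [393.0, 188.3]]
scene0.png
scene_4.92.png
t1.png
top0.png
top_4.87.png
w1.png
w2.png
```

Run:
```python
from h import *
s=ctrl.get_image("scene");
L=onz(s,[(240.5,277.7),(393,274)],49.9);U=onz(s,[(235.7,193.9),(393,188.3)],182.4)
for e in(L,U): d=e[1]-e[0]; print(e.round(1).tolist(),np.linalg.norm(d).round(1),"rad off x",np.arctan2(d[1],d[0]).round(4))
q=[(264.8,303.5),(398.9,243.6)];print(np.diff(onz(s,q,49.9),axis=0))
t=ctrl.get_image("top"); g=cv2.cvtColor(t["img"],cv2.COLOR_RGB2GRAY)
pts=[]
for y in range(170,300,5):
    r=g[y,355:420].astype(int); k=np.where(r<80)[0].max(); pts.append((355+k+(80-r[k])/(r[k+1]-r[k]),y))
vx,vy,x,y=cv2.fitLine(np.array(pts,np.float32),cv2.DIST_HUBER,0,.01,.01).ravel(); a=[(x-60*vx,y-60*vy),(x+60*vx,y+60*vy)]
e=onz(t,a,49.9); d=(e[0]-e[1]); d*=np.sign(d[0]); print(a,e.round(1).tolist(),np.arctan2(d[1],d[0]).round(4))
# desk edge check in scene & top
cv2.imwrite("pics/t3.png",t["img"][:,:,::-1])
```

```text
[[364.3, -162.0, 49.9], [711.6, -166.9, 49.9]] 347.3 rad off x -0.0141
[[364.3, -25.5, 182.4], [714.5, -25.0, 182.4]] 350.1 rad off x 0.0014
[[3.15223483e+02 1.47267122e+02 1.13686838e-13]]
[(np.float32(372.97324), np.float32(178.5944)), (np.float32(379.70206), np.float32(298.4056))] [[661.6, -165.7, 49.9], [412.3, -166.9, 49.9]] 0.005
```

View pics/t3.png

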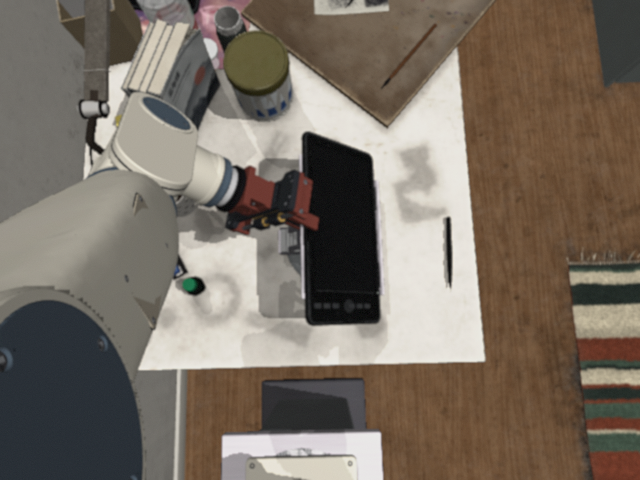

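The top view shows the tablet's long edges vertical (upper edge column 305, lower edge about 377), so the tablet faces the chair edge to within about 0.005 rad. Next is the lift.

Run:
```python
from h import *
r=lift(.32,8); p,R,o=cur(); P,Q=path(p,R,r,8); print(r.tolist(),P.round(1),ik(P,Q).round(2))
```

```text
[-0.2, -7.7, 0.7, -0.0391, 0.0, -0.0082] [542.1 -79.6 212.3] [ 0.05  0.44  1.76 -0.48  1.24 -1.24]
```

```bash
python3 jog.py '[[-0.2,-7.7,0.7,-0.039,0,-0.008],[-0.2,-7.7,0.7,-0.039,0,-0.008],[-0.2,-7.7,0.7,-0.039,0,-0.008],[-0.2,-7.7,0.7,-0.039,0,-0.008]]'
python3 jog.py '[[-0.2,-7.7,0.7,-0.039,0,-0.008],[-0.2,-7.7,0.7,-0.039,0,-0.008],[0,0,0,0,0,0],[0,0,0,0,0,0]]'
python3 - <<'E'
from h import *
p,R,o=cur(); print(ht(),o["moment"].round(2)); 
for u in(191,193.4,196):
  th=np.linspace(.7,1.3,601); print(th[np.argmin(abs(34+u*np.sin(th)+15*np.cos(th)-p[2]))])
E
```

```text
t: 5.35
ee_pos: [541.7, -52.4, 198.0]
orientation: [-0.097, -2.797, 0.918]
ft_force: [0.7, -4.1, -10.2]
width: 13.4
grasp_force: 30.0
t: 5.68
ee_pos: [541.7, -66.1, 205.8]
orientation: [-0.089, -2.829, 0.807]
ft_force: [0.5, -1.6, -9.8]
width: 13.1
grasp_force: 30.0
(np.float64(1.5665250752466762), np.float64(1.0147510388686551)) [ 0.96 -0.58  0.29]
1.034
1.0110000000000001
0.9870000000000001
```

```bash
python3 jog.py '[[-0.2,-6.9,0.6,-0.035,0,-0.007],[-0.2,-6.9,0.6,-0.035,0,-0.007],[-0.2,-6.9,0.6,-0.035,0,-0.007],[0,0,0,0,0,0],[0,0,0,0,0,0]]'
python3 - <<'E'
from h import *
p,R,o=cur(); print(ht(),o["moment"].round(2)); 
th=np.linspace(.7,1.3,601); print(th[np.argmin(abs(34+193.4*np.sin(th)+15*np.cos(th)-p[2]))])
E
python3 m.py; ls pics
```

```text
t: 6.1
ee_pos: [541.7, -84.6, 214.2]
orientation: [-0.074, -2.865, 0.655]
ft_force: [-0.3, -3.1, -12.0]
width: 13.1
grasp_force: 30.0
(np.float64(1.5665064740063133), np.float64(1.1208914739148412)) [ 0.69 -0.61  0.29]
1.114
tool (np.float64(1.5665064740063133), np.float64(1.1208914739148412)) [ 0.69 -0.61  0.29] [ -0.3  -3.1 -12. ]
top [[373.6, 155.5], [391.6, 512.4], [303.7, 168.2], [319.3, 106.1]]
scene [[392.8, 276.4], [240.7, 282.2], [231.8, 209.4], [400.9, 165.4]]
scene0.png
scene_4.92.png
scene_6.20.png
t1.png
t3.png
top0.png
top_4.87.png
top_6.15.png
w1.png
w2.png
```

```bash
python3 jog.py '[[0,1.6,-0.1,0.008,0,0.0016],[0,1.6,-0.1,0.008,0,0.0016],[0,1.6,-0.1,0.008,0,0.0016],[0,0,0,0,0,0]]'
python3 jog.py '[[0,1.6,-0.1,0.008,0,0.0016],[0,1.2,-0.1,0.006,0,0.0012],[0,0,0,0,0,0],[0,0,0,0,0,0]]'
python3 - <<'E'
from h import *
p,R,o=cur(); print(ht(),o["moment"].round(2)); 
th=np.linspace(.7,1.3,601); print(th[np.argmin(abs(34+193.4*np.sin(th)+15*np.cos(th)-p[2]))])
E
```

```text
t: 6.53
ee_pos: [541.7, -79.4, 212.1]
orientation: [-0.075, -2.855, 0.691]
ft_force: [-2.0, -7.0, -14.5]
width: 13.7
grasp_force: 30.0
t: 6.87
ee_pos: [541.7, -77.2, 211.1]
orientation: [-0.078, -2.851, 0.711]
ft_force: [-1.7, -5.9, -14.5]
width: 13.1
grasp_force: 30.0
(np.float64(1.5681459856408788), np.float64(1.08166517731188)) [ 0.35 -0.41  0.23]
1.073
```

```bash
for i in 1; do python3 jog.py '[[0,0.8,0,0.004,0,0.0008],[0,0,0,0,0,0],[0,0,0,0,0,0]]'; done
python3 jog.py '[[0,0.8,0,0.004,0,0.0008],[0,0,0,0,0,0],[0,0,0,0,0,0]]'
python3 jog.py '[[0,0.8,0,0.004,0,0.0008],[0,0,0,0,0,0],[0,0,0,0,0,0]]'
python3 -c "
from h import *
print(ht(),cur()[2]['moment'].round(2))"
```

```text
t: 7.12
ee_pos: [541.8, -76.5, 210.8]
orientation: [-0.079, -2.85, 0.717]
ft_force: [-1.4, -5.7, -13.6]
width: 12.9
grasp_force: 30.0
t: 7.37
ee_pos: [541.8, -75.8, 210.5]
orientation: [-0.079, -2.848, 0.723]
ft_force: [-2.2, -5.9, -13.2]
width: 13.3
grasp_force: 30.0
t: 7.62
ee_pos: [541.8, -75.1, 210.2]
orientation: [-0.08, -2.847, 0.728]
ft_force: [-2.3, -5.5, -12.5]
width: 13.3
grasp_force: 30.0
(np.float64(1.5679481217631597), np.float64(1.0696025979767285)) [ 0.45 -0.31  0.16]
```

```bash
python3 jog.py '[[0,0.8,0,0.004,0,0.0008],[0,0,0,0,0,0],[0,0,0,0,0,0]]'
python3 jog.py '[[0,0.8,0,0.004,0,0.0008],[0,0,0,0,0,0],[0,0,0,0,0,0]]'
python3 - <<'E'
from h import *
print(ht(),cur()[2]['moment'].round(2))
w=ctrl.get_image("wrist");cv2.imwrite("pics/w4.png",w["img"][:,:,::-1])
p,up,y,n=tab(np.pi/2,1.07,120)
def proj(d,X):
    r,_=cv2.Rodrigues(d["R"]);K=np.array([[d["fx"],0,d["cx"]],[0,d["fy"],d["cy"]],[0,0,1]]);return cv2.projectPoints(np.array(X),r,d["t"],K,np.array([d["k1"],0,0,0.]))[0][:,0].round(0)
H=np.r_[AX,34]-[0,85,0]
print([ (k,proj(w,[H+[0,116+14*(5-k),-14]])[0].tolist()) for k in(3,4,5,6,7)])
E
```

```text
t: 7.87
ee_pos: [541.8, -74.4, 209.8]
orientation: [-0.081, -2.845, 0.734]
ft_force: [-1.1, -4.9, -13.1]
width: 13.4
grasp_force: 30.0
t: 8.12
ee_pos: [541.8, -74.0, 209.7]
orientation: [-0.081, -2.844, 0.741]
ft_force: [-2.7, -7.3, -10.7]
width: 13.5
grasp_force: 30.0
(np.float64(1.567806667112937), np.float64(1.0610248060995995)) [ 0.26 -0.2   0.11]
[(3, [498.0, 267.0]), (4, [480.0, 265.0]), (5, [463.0, 264.0]), (6, [447.0, 263.0]), (7, [430.0, 263.0])]
```

View pics/w4.png

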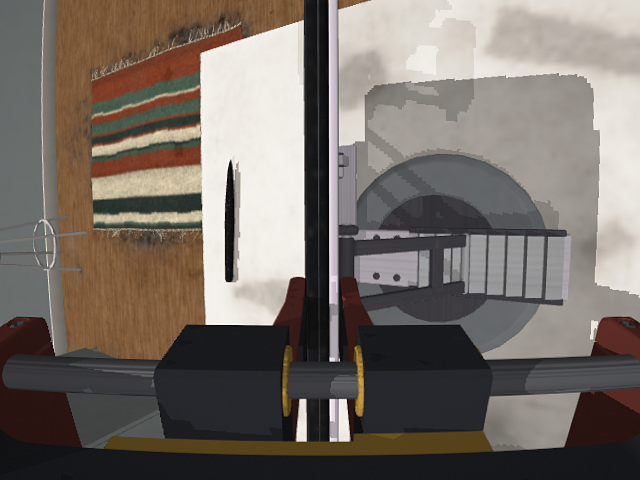

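The wrist view shows the foot bar at column 467, matching the projected notch 5 (463; notch 4 would be 480, notch 6 447). Four rack spaces remain behind it. I'll ease the load onto it further.

```bash
python3 jog.py '[[0,0.8,0,0,0,0],[0,0,0,0,0,0],[0,0,0,0,0,0]]'
python3 jog.py '[[0,0.8,0,0,0,0],[0,0,0,0,0,0],[0,0,0,0,0,0]]'
python3 jog.py '[[0,0.8,0,0,0,0],[0,0,0,0,0,0],[0,0,0,0,0,0]]'
python3 -c "
from h import *
print(ht(),cur()[2]['moment'].round(2))"
```

```text
t: 8.42
ee_pos: [541.8, -73.8, 209.6]
orientation: [-0.082, -2.843, 0.742]
ft_force: [-3.3, -8.6, -10.8]
width: 13.4
grasp_force: 30.0
t: 8.67
ee_pos: [541.8, -73.6, 209.5]
orientation: [-0.082, -2.843, 0.744]
ft_force: [-3.2, -11.8, -7.9]
width: 13.4
grasp_force: 30.0
t: 8.92
ee_pos: [541.8, -73.4, 209.5]
orientation: [-0.082, -2.843, 0.745]
ft_force: [-3.2, -13.8, -7.7]
width: 13.4
grasp_force: 30.0
(np.float64(1.567921678893065), np.float64(1.0578428545716192)) [-0.95  0.    0.39]
```

The force along the tablet normal is now +8 N against the tool, so the leg carries the tablet. I'll relieve the radial strain, then open and withdraw.

```bash
python3 jog.py '[[0,-0.6,1.2,0,0,0],[0,-0.6,1.2,0,0,0],[0,0,0,0,0,0],[0,0,0,0,0,0]]'
python3 -c "
from h import *
print(ht(),cur()[2]['moment'].round(2))"
```

```text
t: 9.25
ee_pos: [541.8, -73.9, 209.6]
orientation: [-0.083, -2.845, 0.742]
ft_force: [-5.8, -1.7, 5.5]
width: 13.4
grasp_force: 30.0
(np.float64(1.5663709844350036), np.float64(1.0598183372455632)) [-0.25  0.95 -0.28]
```

```bash
python3 jog.py '[[0,0,0,0,0,0],[0,0,0,0,0,0],[0,0,0,0,0,0],[0,0,0,0,0,0]]' 46
python3 jog.py '[[0,0,-10,0,0,0],[0,0,-30,0,0,0],[0,0,-35,0,0,0],[0,0,-35,0,0,0]]'
python3 jog.py '[[0,0,-20,0,0,0],[0,0,0,0,0,0],[0,0,0,0,0,0]]'
python3 - <<'E'
from h import *
s=ctrl.get_image("scene");t=ctrl.get_image("top");w=ctrl.get_image("wrist")
cv2.imwrite("pics/fin.png",np.hstack([cv2.resize(i["img"][:,:,::-1],(400,300)) for i in(s,w)]));cv2.imwrite("pics/fint.png",t["img"][:,:,::-1])
g=cv2.cvtColor(t["img"],cv2.COLOR_RGB2GRAY);pts=[]
for y in range(170,300,5):
    r=g[y,345:420].astype(int); k=np.where(r<80)[0].max(); pts.append((345+k+(80-r[k])/(r[k+1]-r[k]),y))
vx,vy,x,y=cv2.fitLine(np.array(pts,np.float32),cv2.DIST_HUBER,0,.01,.01).ravel(); a=[(x-60*vx,y-60*vy),(x+60*vx,y+60*vy)]
e=onz(t,a,46); d=e[0]-e[1]; print(e.round(1).tolist(),"lower edge",np.arctan2(d[1],d[0]).round(4))
q=quad(s,(320,250)); print("scene",q.round(1).tolist()); u=q[np.argsort(q[:,1])]
for z,k in((213,u[:2]),(48,u[2:])):
    k=k[np.argsort(k[:,0])]; e=onz(s,k,z); d=e[1]-e[0]; print(z,e.round(1).tolist(),np.arctan2(d[1],d[0]).round(4),np.linalg.norm(d).round(1))
E
```

```text
t: 9.58
ee_pos: [542.8, -73.6, 207.9]
orientation: [-0.082, -2.848, 0.739]
ft_force: [-0.1, 0.3, 0.3]
width: 36.7
grasp_force: 0.0
t: 9.92
ee_pos: [564.7, -20.9, 302.8]
orientation: [-0.083, -2.845, 0.739]
ft_force: [0.6, -0.7, 0.7]
width: 45.7
grasp_force: 0.0
t: 10.17
ee_pos: [569.5, -11.4, 319.5]
orientation: [-0.082, -2.849, 0.739]
ft_force: [-0.2, 0.2, -1.4]
width: 45.7
grasp_force: 0.0
[[691.4, -169.6, 46.0], [438.4, -171.1, 46.0]] lower edge 0.006
scene [[392.8, 276.3], [240.8, 280.9], [231.6, 201.1], [397.8, 195.0]]
213 [[363.9, -73.0, 213.0], [714.5, -72.1, 213.0]] 0.0026 350.5
48 [[365.1, -169.4, 48.0], [710.6, -171.8, 48.0]] -0.007 345.5
```

View pics/fin.png

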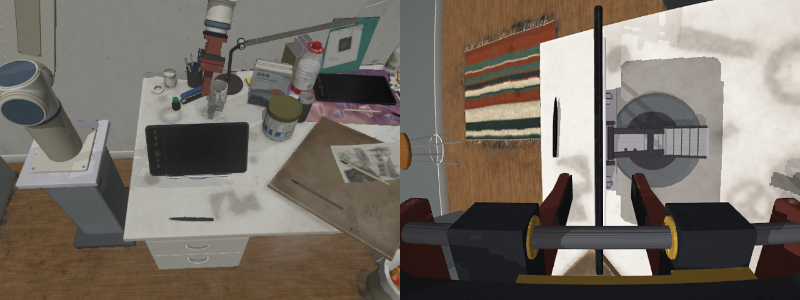

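View pics/fint.png

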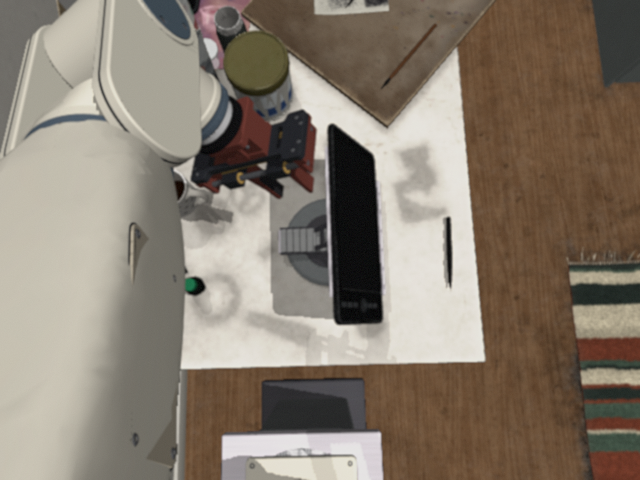

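The final views show the tablet square to the chair edge and propped, with the foot where notch 5 is. Mug, ink and stylus have not moved, and the gripper is clear. I'm handing the job in.

```bash
python3 -c "
from workcell import ctrl
print(ctrl.get_obs()['t'],ctrl.close_job())"
```

```text
the job is handed in; nothing more can be done
10.3167 None
```

The tablet squarely faces the chair edge (within about 0.006 rad by camera), its leg is seated in the fifth notch, the gripper is clear, and the job was handed in at 10.3 s; no verdict came back.

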